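# Set a tripod leg to its length mark and clamp it, still holding

## Robot

A 6-joint arm with a two-finger parallel gripper is mounted at the origin on the work surface. World frame = base frame: x ahead of the robot, y to its left, z up, the work surface at z = 0. Lengths are in mm, angles in degrees, forces in N, time in s.
With the tool pointing down it reaches from about 300 to 825 mm from the base axis. Payload 5.4 kg.
Tool frame: the origin (TCP) lies between the finger pads; the fingertips stand 14 mm ahead of it and the grasp point (between the pads) lies 5 mm behind it; z points along the fingers, x is the direction in which the jaws open and shut, and the axes are right-handed (so a half turn about z gives the same grasp; the last joint's range is limited). The gripper opens to 92 mm and grips with 3 to 60 N. Pads are 20 mm wide; open, the fingers measure 128 mm over their backs; the gripper's body (75 mm by 189 mm) begins 69 mm behind the grasp point.
Start: joints at [54.311, 9.076, 91.501, -0, 79.423, -12.038], TCP at [230.684, 526.679, 228.601] pointing down, gripper open.
Joint ranges: [-166.64, 166.64], [-54.1, 131.32], [10.49, 154.53], [-73.88, 253.88], [9.74, 151.15], [-171.62, 171.62]. Speed limits (degrees/s): [147.25, 147.25, 180, 180, 180, 180].

## Interface

Orientations are given as [roll, pitch, yaw] about the fixed x, y, z axes, in that order (R = Rz(yaw) Ry(pitch) Rx(roll)).
In Python, from rig import bot, eyes, job_done gives the robot as it stands.
- The arm moves only by the tool apply_moves, never from a script. Its argument "steps" is a list of rows, each an object with "slide": the shift along the world's x, y, z in m, a list of three; "turn": the turn about the world's z in degrees. In form: [{"slide": [tx, ty, tz], "turn": turn}, ...]. A call has 1 to 20 rows; each row is the pose to reach, as a shift and turn from the pose measured when the call began; what a row does not reach only later rows make up. A row lasts 1/12 s, in which the tool goes at most 41.7 mm and 7.16 degrees, less where a joint would pass 70% of its speed; a pose out of reach is approached as far as the arm can. A call with a gripper value outside its range is refused whole. "gripper" is the finger opening in m, from 0 to 0.0919, set as the call begins (left out, the last holds). The fingers move at their own pace and stop on an object; "squeeze" is the grip in N (left out, the last holds). Time passes only in rows, so rows that repeat a pose let the fingers close. It gives the time, the measured TCP pose, the force and the opening at its end, in the units of the state.
- bot.get_obs(): the state, without advancing time (a new reading comes with each control period).
- eyes.read_camera(name): name is "scene" or "side" or "wrist"; returns a dict with "image" (480x640x3 uint8, red, green, blue), "fov_y" (degrees; the focal length in pixels is half the picture's height over the tangent of half this angle, whatever the lens; pixels are square), "cx", "cy" (the principal point, pixels), "rvec" (rotation vector, rad) and "tvec" (3), from world to camera coordinates, as OpenCV has them; the wrist camera has in their place "hand_eye" (4x4, takes a point from camera to tool coordinates, whose origin is the TCP and whose axes are the tool frame's). Camera axes: x right, y down, z forward; pixel columns grow to the right and rows downward; lengths in mm; the calibration is good to about 2 mm. A picture is of the moment at which its call begins: read the wrist's pose just before it. There is no depth.
- job_done(): hands the job in, once; it reports no verdict.
The state is a dict: "time_s": time; "joints": joint angles; "joint_velocities": joint speeds; "tau": joint torques, N m; "ee_pos": TCP position; "tcp_rot": TCP orientation; "contact_force": force on the tool from outside, world axes, zero at the start; "ft_torque": the same for the moment, N m; "grip_width": finger opening in mm.
Only numpy, scipy, OpenCV 4.12 (cv2) and the standard library are available. Lean on these libraries where they do the work, as an engineer would, in place of code of your own. Each camera call takes 0.05 s, during which the arm holds its last target. There are 200 camera calls.

## Task

Set the tripod leg on the plywood gauge board to length: with its orange cam lever still open, draw the spring-loaded leg out until its white pointer stands on the red mark. While you hold the leg there, squeeze the lever fully shut, and finish still holding: one finger on the shut lever, the other on the blue pad opposite, the pointer still on the red mark. Never close the lever with the leg away from the mark, and leave the other things on the bench where they are.

Things in the scene. Friction and masses are not known exactly. Their poses are not given: they have to be found in the camera images.
- gauge: Fixed plywood board, 160 (x) by 440 (y) by 18 mm thick, on the bench. Origin: centre of its underside; z up. A grey clamp block (50 by 50 mm, 116 mm high) stands at y = +185 mm; from it a 16 mm steel rod runs level along -y, axis at x = 0, 65 mm above the bench. The tripod leg slides on it towards -y. A ruler strip with the red mark lies along the +x edge.
- collar (a point): Centre of the leg's grey collar, on the leg axis, 65 mm above the bench: 18 wide (x), 62 long (y), 32 mm tall. Blue pad on its -x side, orange lever on its +x side, cross foot at its -y end (foot centre 37 mm away). All of it moves with the leg. The rest of the leg is a 21 mm tube. Axes as the board's.
- leg (a joint): Travel of the leg along the board's -y, in m: 0 is fully in (start), larger is drawn out, stop at 0.115. A spring always pulls it back in with 3 to 4 N, so it slides back when let go. At travel 0 it runs from its mouth at board y = +30 mm to the cross foot's outer face at y = -92 mm.
- foot (a point): Black rubber cross foot at the leg's outer end, a bar 110 (board's x) by 12 (y) by 26 mm (z); point at its centre, on the leg axis, 65 mm above the bench, 47 mm above the board. Axes as the board's. Open fingers straddling the collar from above can push it outwards on its inner face (6 mm from the point towards +y).
- pad (a point): Blue grip pad on the collar's -x side, 3 (x) by 50 (y) by 26 mm (z), facing the board's -x; point at the centre of its outer face, on the height of the leg axis, 33 mm from the foot's centre towards +y; its outer face is 11 mm from the leg axis. It moves with the leg.
- lever_tip (a point): Orange lever plate, 6 (thick) by 44 (long) by 24 mm (tall). Point: its free tip, mid thickness, at the leg axis's height; its +y points to the hinge. The tip points to the foot, 3 mm short of it. Shut, its outer face is 16 mm from the leg axis (27 mm across lever and pad together); 0.45 rad open the tip stands out 35 mm on the board's +x side.
- lever (a joint): Angle of the orange cam lever in rad: 0 is fully shut, flat along the collar; it starts 0.30 to 0.45 open. Stays where it is left; it takes about 5 to 6 N at its tip to turn. Its hinge is upright, on the collar's +x side, 12 mm from the leg axis and 53 mm from the foot's centre towards +y.
- pointer (a point): Tip end of the white pointer (4 mm wide), fixed to the leg's mouth and moving with it: 62 mm to the board's +x of the leg axis, 30 mm above the bench, in line (in y) with the mouth.
- mark_top (a point): Centre of the top of the red mark, a bar 34 (x) by 6 (y) by 7 mm on the ruler strip, 27.5 mm above the bench; its place along the ruler changes from job to job (40 to 90 mm of leg travel) and it does not move. The pointer is on the mark when both have the same y in the board's frame. Axes as the board's.
- pliers: Pliers with orange handles, 170 by 70 by 16 mm, on the bench. To be left alone.
- tray: Steel tray, 240 by 300 by 22 mm, on the right of the bench, with the cup and two ores in it. To be left alone.
- cup: Steel measuring cup, 76 mm across, 50 mm tall, in the tray. To be left alone.
- ore_a: Reddish ore lump, about 35 mm, in the tray. To be left alone.
- ore_b: Grey ore lump, about 30 mm, in the tray. To be left alone.
- pin_box: White open box of pins, 90 by 70 by 35 mm, on the bench. To be left alone.
- spare_foot: Spare black rubber foot, 26 mm across, 22 mm tall, standing on the gauge board's -x, +y quarter, beside the rod. To be left alone.

How it is judged (in metres and radians):
On the way, in this order (a step that is already met when the one before it is completed fails the run):
1. the leg is held at the mark (within 4 mm) with the lever still open (over 0.2 rad) (y of pointer in the frame of mark_top between -0.004 and 0.004 m and value of joint lever above 0.2 rad), for 0.3 s.
2. the lever is squeezed shut (under 0.08 rad) with the leg at the mark (y of pointer in the frame of mark_top between -0.004 and 0.004 m and value of joint lever below 0.08 rad), for 0.2 s.
At the end, for the whole second after the job is handed in: The pointer is within 4 mm of the middle of the red mark along the board, the lever is shut (under 0.08 rad), the leg is still, and the fingers still hold the leg by the shut lever and the blue pad, pressing each with more than 1.5 N (all of step 2 and contact force between the fingers and orange_lever above 1.5 N and contact force between the fingers and blue_pad above 1.5 N and velocity of joint leg between -0.01 and 0.01 m/s); the arm keeps its last pose, push and grip.
It fails at once if the lever is closed (under 0.12 rad) with the leg more than 8 mm from the mark (value of joint lever below 0.12 rad and not (y of pointer in the frame of mark_top between -0.008 and 0.008 m)).
It fails at once if another thing on the bench is moved by more than 30 mm (distance of any of pliers, tray, cup, ore_a, ore_b, pin_box, spare_foot from where it was at the start of the episode above 0.03 m).
It also fails if it takes over 35 s, if anything falls off the work surface, if the arm or the gripper's body presses on something with over 40 N, if the wrist force passes 120 N, or if a joint passes its speed limit or range.

## Working session

There is one attempt and no reset: what is moved stays moved. The work goes in short steps, Python scripts to look and compute and a tool call to move; the robot and the scene stay as the last step left them, time stands still between calls to the robot, and variables do not carry over. Pictures are saved under pics/ and viewed, about 8 in all and at most 12, crops included, and the job is handed in when it is done.

Besides the shell and the picture viewer there is one more tool, called after "Emit:" as a command line: name --argument value ..., lists and objects as JSON in quotes. apply_moves: Moves the arm, as the interface text tells. Its arguments: {"type":"object","properties":{"steps":{"type":"array","items":{"type":"object","properties":{"slide":{"type":"array","items":{"type":"number"}},"turn":{"type":"number"}}}},"gripper":{"type":"number"},"squeeze":{"type":"number"}},"required":["steps"]}

```bash
ls; mkdir -p pics; python3 - <<'E'
from rig import bot,eyes
import cv2,numpy as np,pickle
o=bot.get_obs();print(o)
d={}
for n in("scene","side","wrist"):
    c=eyes.read_camera(n);d[n]=c;cv2.imwrite(f"pics/{n}0.png",c["image"][:,:,::-1])
    print(n,{k:v for k,v in c.items() if k!="image"})
pickle.dump((o,d),open("d0.pkl","wb"))
E
```

```text
pics
{'time_s': 0.0, 'joints': array([ 5.43094521e+01,  9.11099347e+00,  9.15713617e+01,  7.63308913e-04,
        7.94226924e+01, -1.20375154e+01]), 'joint_velocities': array([-0.05250214,  0.04002702,  0.02259637, -0.03693488,  0.06758167,
        0.06291552]), 'tau': array([-6.63672708e-04, -3.85566866e+01, -3.22113025e+01,  7.01907137e-02,
        3.75774235e-02, -1.21950702e-04]), 'ee_pos': array([230.34732083, 526.19757486, 227.64223649]), 'tcp_rot': array([-1.79977359e+02,  1.02581215e-01,  6.63468469e+01]), 'contact_force': array([-0.05020976, -0.30944687,  0.8483403 ]), 'ft_torque': array([-0.01067693, -0.01857052, -0.05252806]), 'grip_width': 92.03366804830185}
scene {'fov_y': 55.48327699541895, 'cx': 320.92169825353636, 'cy': 238.50284602489327, 'rvec': array([ 1.69869726,  1.70442856, -0.80733257]), 'tvec': array([ 158.6307622 , -284.27213339, 1556.14809044])}
side {'fov_y': 56.10378816718123, 'cx': 321.82666256234916, 'cy': 235.85277982947036, 'rvec': array([ 2.44918823, -0.3367499 ,  0.10847467]), 'tvec': array([-514.11413226,   35.69415721, 1041.6671799 ])}
wrist {'fov_y': 66.02282125211494, 'cx': 321.27145046359857, 'cy': 245.36129885988564, 'hand_eye': array([[ 9.99999909e-01, -2.54446548e-04,  3.41477514e-04,
        -1.93045833e-01],
       [ 1.67113356e-04,  9.72019165e-01,  2.34901501e-01,
        -6.54770382e+01],
       [-3.91692564e-04, -2.34901422e-01,  9.72019119e-01,
        -1.55786755e+02],
       [ 0.00000000e+00,  0.00000000e+00,  0.00000000e+00,
         1.00000000e+00]])}
```

View pics/scene0.png

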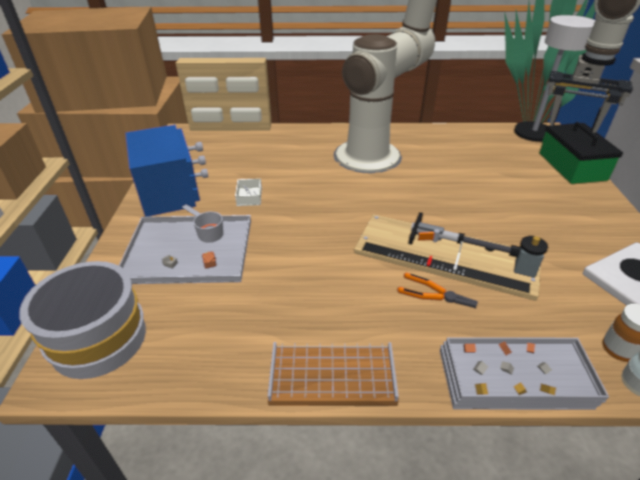

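View pics/side0.png

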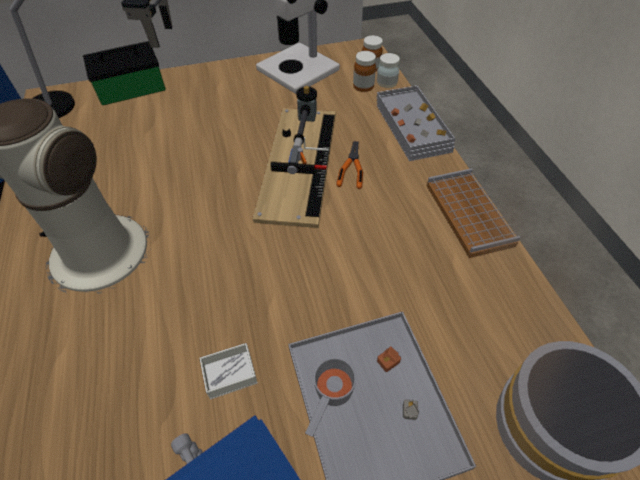

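```bash
cat > h.py <<'E'
import numpy as np,cv2
from scipy.spatial.transform import Rotation as R
def cam(c,o=None):
    f=240/np.tan(np.radians(c["fov_y"]/2))
    if "rvec" in c:
        Rm=cv2.Rodrigues(c["rvec"])[0];t=c["tvec"]
        return f,Rm.T,-Rm.T@t
    T=np.array(c["hand_eye"]);Rt=R.from_euler("xyz",o["tcp_rot"],degrees=True).as_matrix()
    return f,Rt@T[:3,:3],Rt@T[:3,3]+o["ee_pos"]
def ray(c,uv,o=None):
    f,Rw,p=cam(c,o)
    d=Rw@np.array([(uv[0]-c["cx"])/f,(uv[1]-c["cy"])/f,1]);return p,d/np.linalg.norm(d)
def onz(c,uv,z,o=None):
    p,d=ray(c,uv,o);return p+d*(z-p[2])/d[2]
def proj(c,P,o=None):
    f,Rw,p=cam(c,o);q=Rw.T@(np.array(P)-p);return np.array([f*q[0]/q[2]+c["cx"],f*q[1]/q[2]+c["cy"]])
def tri(rs):
    A=sum(np.eye(3)-np.outer(d,d) for p,d in rs);b=sum((np.eye(3)-np.outer(d,d))@p for p,d in rs)
    return np.linalg.solve(A,b)
E
python3 - <<'E'
import pickle;from h import *
o,d=pickle.load(open("d0.pkl","rb"))
for uv in [(373,217),(356,246),(538,291)]: print("scene",onz(d["scene"],uv,18))
for uv in [(333,112),(295,109),(257,217),(318,222)]: print("side",onz(d["side"],uv,18))
E
```

```text
scene [373.81867072 -12.51594277  18.        ]
scene [496.3509069  -65.73930858  18.        ]
scene [654.1093187  339.78471658  18.        ]
side [660.54343607 332.89274679  18.        ]
side [555.65092954 378.3279148   18.        ]
side [369.03391668 -12.03496073  18.        ]
side [505.63796339 -67.14858325  18.        ]
```

View pics/wrist0.png

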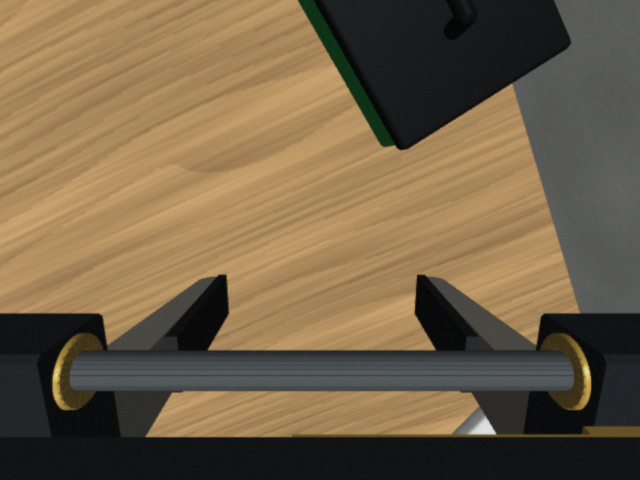

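Emit:
apply_moves --steps '[{"slide": [0.02,-0.03,0.03],"turn": -7},{"slide": [0.04,-0.06,0.04],"turn": -14},{"slide": [0.306,-0.308,0.04],"turn": -87.6},{"slide": [0.306,-0.308,0.04],"turn": -87.6},{"slide": [0.306,-0.308,0.04],"turn": -87.6},{"slide": [0.306,-0.308,0.04],"turn": -87.6},{"slide": [0.306,-0.308,0.04],"turn": -87.6},{"slide": [0.306,-0.308,0.04],"turn": -87.6},{"slide": [0.306,-0.308,0.04],"turn": -87.6},{"slide": [0.306,-0.308,0.04],"turn": -87.6},{"slide": [0.306,-0.308,0.04],"turn": -87.6},{"slide": [0.306,-0.308,0.04],"turn": -87.6},{"slide": [0.306,-0.308,0.04],"turn": -87.6},{"slide": [0.306,-0.308,0.04],"turn": -87.6},{"slide": [0.306,-0.308,0.04],"turn": -87.6},{"slide": [0.306,-0.308,0.04],"turn": -87.6}]'

```text
time_s: 1.48
ee_pos: [536.1, 218.6, 267.7]
tcp_rot: [-180.0, 0.1, -21.2]
contact_force: [-0.7, -0.4, 0.0]
grip_width: 91.7
```

```bash
cat > snap.py <<'E'
import sys,pickle,cv2
from rig import bot,eyes
k=sys.argv[1];d={}
o=bot.get_obs()
for n in sys.argv[2:]:
    d[n]=eyes.read_camera(n);cv2.imwrite(f"pics/{n}{k}.png",d[n]["image"][:,:,::-1])
pickle.dump((o,d),open(f"d{k}.pkl","wb"));print(o["time_s"],o["ee_pos"],o["tcp_rot"],o["contact_force"])
E
python3 snap.py 1 wrist
```

```text
1.4833 [536.11550484 218.58027984 267.70149239] [-1.79991978e+02  9.61060717e-02 -2.11541275e+01] [-0.66818879 -0.44458387  0.03908717]
```

View pics/wrist1.png

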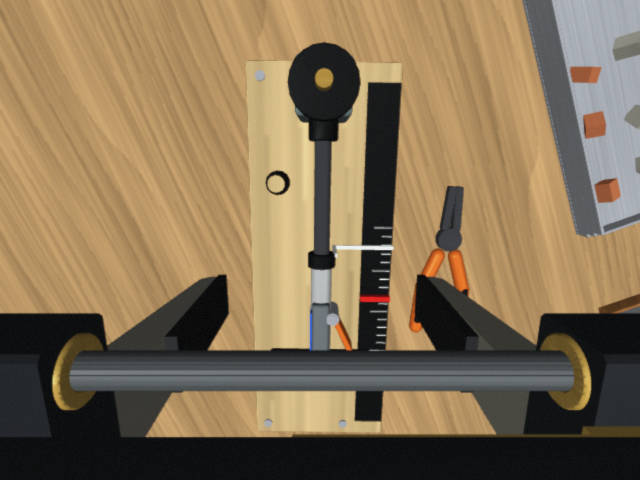

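```bash
python3 - <<'E'
import pickle;from h import *
o,d=pickle.load(open("d1.pkl","rb"));c=d["wrist"];im=c["image"].astype(int)
hsv=cv2.cvtColor(c["image"],cv2.COLOR_RGB2HSV)
cor=[onz(c,u,18,o)[:2] for u in [(247,61),(402,63),(381,432),(258,431)]];print(np.round(cor,1))
ctr=np.mean(cor,0);yv=(cor[0]+cor[1]-cor[2]-cor[3]);yaw=np.degrees(np.arctan2(yv[1],yv[0]))-90
print("len",np.linalg.norm(yv)/2,"wid",np.linalg.norm(cor[1]-cor[0]),np.linalg.norm(cor[2]-cor[3]),"ctr",ctr,"yaw",yaw)
a=np.radians(yaw);B=np.array([[np.cos(a),np.sin(a)],[-np.sin(a),np.cos(a)]])
pr=lambda n,p:print(n,np.round(p,1),"board",np.round(B@(p[:2]-ctr),1))
r,g,b=im[...,0],im[...,1],im[...,2]
m=(r>150)&(g<60)&(b<60);ys,xs=np.where(m);print(xs.min(),xs.max(),ys.min(),ys.max());pr("mark",onz(c,(xs.mean(),ys.mean()),27.5,o))
m=(im.min(2)>190);m[:235]=0;m[260:]=0;m[:,:334]=0;m[:,410:]=0
n,lab,st,ce=cv2.connectedComponentsWithStats(m.astype(np.uint8))
for s,q in list(zip(st,ce))[1:]:
  if s[4]>5:
    print(s)
    ys,xs=np.where(m[s[1]:s[1]+s[3],s[0]:s[0]+s[2]]);sel=xs>s[2]-30
    pr("pt",onz(c,(s[0]+s[2]-1,s[1]+ys[sel].mean()),30,o))
m=(b>130)&(r<80)&(np.arange(640)[None]>280)&(np.arange(640)[None]<340);ys,xs=np.where(m);print("blue",xs.min(),xs.max(),ys.min(),ys.max())
m=(r>180)&(g>70)&(g<140)&(b<80)&(np.arange(640)[None]>320)&(np.arange(640)[None]<365);ys,xs=np.where(m);print("or",xs.min(),xs.max(),ys.min(),ys.max())
# rod axis at z=65 ; edges row 150-240 (top z=73)
for row in(160,230):
  print(row,[tuple(im[row,x]) for x in range(308,338,2)])
P=lambda x,y,z:np.r_[ctr+B.T@np.array([x,y]),z]
for q in [(0,160,73),(0,60,73),(0,30,75),(62,30,30),(0,-92,78),(0,185,116),(62,-20,27.5)]: print(q,proj(c,P(*q),o))
E
python3 -c "
import cv2
i=cv2.imread('pics/wrist1.png')[235:355,260:420];cv2.imwrite('pics/c1.png',cv2.resize(i,None,fx=5,fy=5,interpolation=cv2.INTER_CUBIC))"
```

```text
[[523.3 393.8]
 [668.4 335.6]
 [506.6 -69.4]
 [359.6 -11.1]]
len 436.36246308412575 wid 156.32222471885092 158.10538168783955 ctr [514.48655559 162.23017908] yaw -21.892371065267454
360 388 297 301
mark [558.5 110.1  27.5] board [ 60.3 -32. ]
[336 246  57   4 203]
pt [596.7 161.1  30. ] board [76.7 29.6]
[335 254   2   3   6]
pt [536.4 175.1  30. ] board [15.5 20.1]
blue 310 311 314 349
or 335 350 324 349
160 [(np.int64(229), np.int64(206), np.int64(149)), (np.int64(226), np.int64(200), np.int64(145)), (np.int64(219), np.int64(194), np.int64(140)), (np.int64(157), np.int64(137), np.int64(102)), (np.int64(57), np.int64(57), np.int64(61)), (np.int64(58), np.int64(60), np.int64(67)), (np.int64(60), np.int64(61), np.int64(64)), (np.int64(60), np.int64(61), np.int64(65)), (np.int64(61), np.int64(61), np.int64(67)), (np.int64(57), np.int64(59), np.int64(63)), (np.int64(50), np.int64(51), np.int64(53)), (np.int64(77), np.int64(70), np.int64(60)), (np.int64(207), np.int64(183), np.int64(130)), (np.int64(208), np.int64(182), np.int64(129)), (np.int64(207), np.int64(182), np.int64(130))]
230 [
[... 269 characters left out ...]
)), (np.int64(61), np.int64(63), np.int64(68)), (np.int64(59), np.int64(60), np.int64(65)), (np.int64(61), np.int64(63), np.int64(67)), (np.int64(57), np.int64(55), np.int64(58)), (np.int64(51), np.int64(50), np.int64(50)), (np.int64(177), np.int64(154), np.int64(111)), (np.int64(210), np.int64(186), np.int64(133)), (np.int64(208), np.int64(182), np.int64(131)), (np.int64(205), np.int64(181), np.int64(128))]
(0, 160, 73) [323.98254587 117.16132263]
(0, 60, 73) [322.4849372  226.42579382]
(0, 30, 75) [322.07417725 256.9935894 ]
(62, 30, 30) [378.59590588 246.8358082 ]
(0, -92, 78) [320.53463372 370.11674348]
(0, 185, 116) [324.75269313  77.29412719]
(62, -20, 27.5) [376.10412713 289.0979673 ]
```

View pics/c1.png

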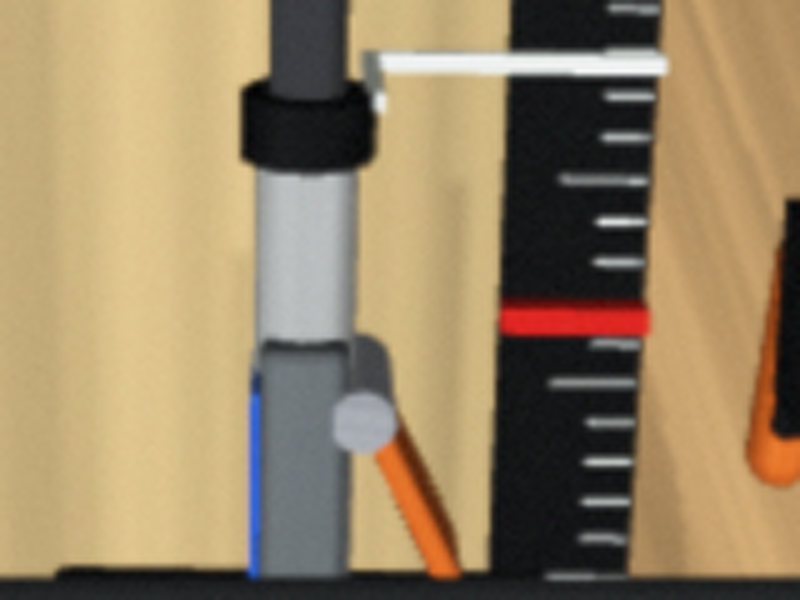

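Emit:
apply_moves --steps '[{"slide": [-0.0433,-0.1145,-0.05],"turn": -0.7},{"slide": [-0.0433,-0.1145,-0.09],"turn": -0.7},{"slide": [-0.0433,-0.1145,-0.13],"turn": -0.7},{"slide": [-0.0433,-0.1145,-0.14],"turn": -0.7},{"slide": [-0.0433,-0.1145,-0.14],"turn": -0.7},{"slide": [-0.0433,-0.1145,-0.14],"turn": -0.7},{"slide": [-0.0433,-0.1145,-0.14],"turn": -0.7}]'

```text
time_s: 2.12
ee_pos: [492.0, 104.4, 127.4]
tcp_rot: [180.0, 0.2, -21.9]
contact_force: [0.6, -0.1, 0.7]
grip_width: 91.6
```

```bash
python3 snap.py 2 wrist side; python3 -c "
import cv2,numpy as np
a=cv2.imread('pics/wrist2.png');b=cv2.imread('pics/side2.png')[90:230,220:380]
b=cv2.resize(b,None,fx=2.5,fy=2.5,interpolation=cv2.INTER_CUBIC)
a=cv2.resize(a,(400,300));c=np.zeros((350,800,3),np.uint8);c[:300,:400]=a;c[:350,400:]=b;cv2.imwrite('pics/c2.png',c)"
```

```text
2.1167 [491.99874798 104.36317625 127.3710984 ] [179.98670466   0.20821078 -21.86946318] [ 0.56466857 -0.05567122  0.72480012]
```

View pics/c2.png

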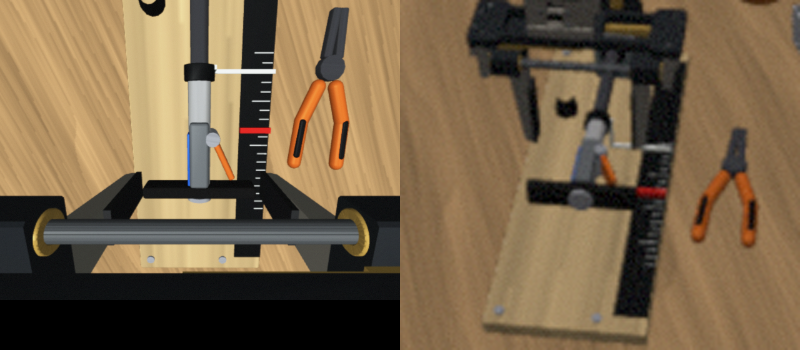

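```bash
python3 - <<'E'
import pickle;from h import *
o,d=pickle.load(open("d2.pkl","rb"));c=d["wrist"];im=c["image"].astype(int)
ctr=np.array([514.5,162.2]);a=np.radians(-21.9);B=np.array([[np.cos(a),np.sin(a)],[-np.sin(a),np.cos(a)]])
bd=lambda p:np.round(np.r_[B@(p[:2]-ctr),p[2]],1)
P=lambda x,y,z:np.r_[ctr+B.T@np.array([x,y]),z]
print("tcp",bd(o["ee_pos"]))
for x in (250,280,350,380): print(x,[(r,im[r,x].sum()//3) for r in range(280,322,3)])
for r in(292,297,305): print(r,[(k,im[r,k].sum()//3) for k in list(range(222,236,2))+list(range(396,410,2))])
for q in [(-55,-80,78),(55,-80,78),(0,30,73),(62,30,30),(60,-32,27.5),(-12,-50,78)]: print(q,proj(c,P(*q),o))
r,g,b=im[...,0],im[...,1],im[...,2]
m=(r>150)&(g<60)&(b<60);ys,xs=np.where(m);print(xs.min(),xs.max(),ys.min(),ys.max());print("mark",bd(onz(c,(xs.mean(),ys.mean()),27.5,o)))
for x in(370,400,420,430): print(x,bd(onz(c,(x,(im[95:130,x].min(1)>170).nonzero()[0].mean()+95),30,o)),(im[95:130,x].min(1)>170).nonzero()[0]+95)
m=(r>180)&(g>70)&(g<140)&(b<80);m[:,:325]=0;m[:,395:]=0;ys,xs=np.where(m);k=ys.max();print("or",k,xs[ys>k-4])
E
```

```text
tcp [  0.7 -62.1 127.4]
250 [(280, np.int64(178)), (283, np.int64(178)), (286, np.int64(175)), (289, np.int64(10)), (292, np.int64(10)), (295, np.int64(9)), (298, np.int64(11)), (301, np.int64(20)), (304, np.int64(23)), (307, np.int64(25)), (310, np.int64(23)), (313, np.int64(27)), (316, np.int64(30)), (319, np.int64(176))]
280 [(280, np.int64(187)), (283, np.int64(187)), (286, np.int64(184)), (289, np.int64(5)), (292, np.int64(8)), (295, np.int64(5)), (298, np.int64(10)), (301, np.int64(20)), (304, np.int64(27)), (307, np.int64(24)), (310, np.int64(26)), (313, np.int64(24)), (316, np.int64(29)), (319, np.int64(187))]
350 [(280, np.int64(182)), (283, np.int64(181)), (286, np.int64(179)), (289, np.int64(15)), (292, np.int64(11)), (295, np.int64(8)), (298, np.int64(9)), (301, np.int64(19)), (304, np.int64(23)), (307, np.int64(28)), (310, np.int64(27)), (313, np.int64(26)), (316, np.int64(29)), (319, np.int64(178))]
380 [(280, np.int64(30)), (283, np.int64(32)), (286, np.int64(25)), (289, np.int64(13)), (292, np.int64(11)), (295, np.int64(13)), (298, np.int64(14)), (301, np.int64(20)), 
[... 973 characters left out ...]
np.int64(22)), (406, np.int64(24)), (408, np.int64(20))]
(-55, -80, 78) [227.52550863 300.67506015]
(55, -80, 78) [413.07871933 300.9982167 ]
(0, 30, 73) [320.21931879 105.05339339]
(62, 30, 30) [416.23258038 113.95405723]
(60, -32, 27.5) [407.04456761 208.57059387]
(-12, -50, 78) [299.29450466 251.82703295]
384 432 205 213
mark [ 60.6 -32.   27.5]
370 [32.  30.3 30. ] [110 111 112 113 114 115 116 117]
400 [51.5 30.  30. ] [111 112 113 114 115 116 117]
420 [64.4 31.  30. ] [100 111 112 113 114 115 116 117]
430 [70.8 31.  30. ] [100 111 112 113 114 115 116 117]
or 287 [365 366 367 368 369 370 371 372 373 374 366 367 368 369 370 371 372 373
 374 366 367 368 369 370 371 372 373 367 368 369 370]
```

Emit:
apply_moves --steps '[{"slide": [0.001,0,-0.03],"turn": 0},{"slide": [0.001,0,-0.055],"turn": 0},{"slide": [0.001,0,-0.067],"turn": 0},{"slide": [0.001,0,-0.067],"turn": 0},{"slide": [0.001,0,-0.067],"turn": 0}]'

```text
time_s: 2.63
ee_pos: [497.2, 105.6, 64.8]
tcp_rot: [-179.8, -0.3, -21.7]
contact_force: [1.1, -0.4, -0.3]
grip_width: 92.2
```

Emit:
apply_moves --steps '[{"slide": [-0.0025,-0.0062,0],"turn": 0},{"slide": [-0.005,-0.0125,0],"turn": 0},{"slide": [-0.0075,-0.0187,0],"turn": 0},{"slide": [-0.01,-0.025,0],"turn": 0},{"slide": [-0.0125,-0.0311,0],"turn": 0},{"slide": [-0.015,-0.0373,0],"turn": 0},{"slide": [-0.0175,-0.0435,0],"turn": 0},{"slide": [-0.02,-0.0497,0],"turn": 0},{"slide": [-0.0225,-0.056,0],"turn": 0},{"slide": [-0.0242,-0.0603,0],"turn": 0},{"slide": [-0.0242,-0.0603,0],"turn": 0},{"slide": [-0.0242,-0.0603,0],"turn": 0}]'

```text
time_s: 3.63
ee_pos: [472.4, 45.0, 64.4]
tcp_rot: [-179.9, -0.2, -21.8]
contact_force: [1.4, 2.7, 1.0]
grip_width: 91.4
```

```bash
cat > meas.py <<'E'
import sys,pickle;from h import *
o,d=pickle.load(open(f"d{sys.argv[1]}.pkl","rb"));c=d["wrist"];im=c["image"].astype(int)
ctr=np.array([514.5,162.2]);a=np.radians(-21.9);B=np.array([[np.cos(a),np.sin(a)],[-np.sin(a),np.cos(a)]])
bd=lambda p:np.round(np.r_[B@(p[:2]-ctr),p[2]],1)
print("tcp",bd(o["ee_pos"]))
r,g,b=im[...,0],im[...,1],im[...,2]
m=(r>150)&(g<60)&(b<60);ys,xs=np.where(m)
if len(xs):
    print("red",xs.min(),xs.max(),ys.min(),ys.max());print("mark",bd(onz(c,(xs.mean(),ys.mean()),27.5,o)))
P=lambda x,y,z:np.r_[ctr+B.T@np.array([x,y]),z]
for x in (40,45,50,55,60):
    u=proj(c,P(x,-32,30),o);k=int(round(u[0]))
    w=(im[:270,k].min(1)>170).nonzero()[0]
    print(x,"expect",np.round(u,1),w,"pointer y",bd(onz(c,(k,w.mean()),30,o))[1] if len(w) else None)
E
python3 snap.py 3 wrist; python3 meas.py 3
```

```text
3.6333 [472.4406437  45.0215625  64.4435348] [-179.86363313   -0.20578441  -21.75445205] [1.36806982 2.69541704 0.97445952]
tcp [   4.7 -124.4   64.4]
red 401 469 94 107
mark [ 60.3 -32.3  27.5]
40 expect [394.2  99.2] [78 79 80 81 82 83 84 85 86] pointer y -24.2
45 expect [404.5  99.3] [78 79 80 81 82 83 84 85 86] pointer y -24.2
50 expect [414.8  99.3] [78 79 80 81 82 83 84 85 86] pointer y -24.2
55 expect [425.1  99.3] [ 78  79  80  81  82  83  84  85  86 139 140 233 234] pointer y -38.8
60 expect [435.4  99.4] [ 33  34  78  79  80  81  82  83  84  85  86  87 139 140 197 215 216 233
 234 250 251 268] pointer y -50.0
```

View pics/wrist3.png

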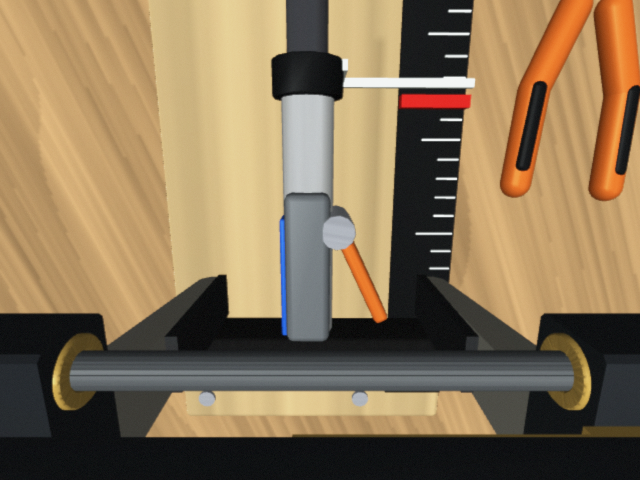

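Emit:
apply_moves --steps '[{"slide": [-0.003,-0.003,-0.002],"turn": 0},{"slide": [-0.0058,-0.0063,-0.003],"turn": 0},{"slide": [-0.0058,-0.0063,-0.003],"turn": 0},{"slide": [-0.0058,-0.0063,-0.003],"turn": 0},{"slide": [-0.0058,-0.0063,-0.003],"turn": 0},{"slide": [-0.0058,-0.0063,-0.003],"turn": 0}]'

```text
time_s: 4.18
ee_pos: [466.1, 39.1, 60.9]
tcp_rot: [-179.9, -0.1, -21.7]
contact_force: [2.3, 2.6, -2.4]
grip_width: 92.5
```

```bash
python3 snap.py 4 wrist; python3 meas.py 4
```

```text
4.1833 [466.05699288  39.09392825  60.91406729] [-1.79876774e+02 -1.26208260e-01 -2.17297867e+01] [ 2.27922494  2.64925367 -2.35239924]
tcp [   1.  -132.3   60.9]
red 412 480 87 89
mark [ 60.2 -34.9  27.5]
40 expect [404.5  80.3] [76 77 78 79 80 81 82 83 84 85] pointer y -32.1
45 expect [415.2  80.3] [77 78 79 80 81 82 83 84 85] pointer y -32.3
50 expect [425.8  80.3] [ 77  78  79  80  81  82  83  84  85 220 221] pointer y -43.5
55 expect [436.4  80.4] [ 77  78  79  80  81  82  83  84  85 122 123 220 221] pointer y -44.6
60 expect [447.1  80.4] [ 12  13  14  77  78  79  80  81  82  83  84  85 122 123 124 163 164 182
 183 201 202 220 221 238 239 256 257] pointer y -56.9
```

Emit:
apply_moves --steps '[{"slide": [0.0005,0,0],"turn": 0},{"slide": [0.0005,0,0],"turn": 0},{"slide": [0.0005,0,0],"turn": 0},{"slide": [0.0005,0,0],"turn": 0},{"slide": [0.0005,0,0],"turn": 0}]'

```text
time_s: 4.65
ee_pos: [466.2, 39.3, 60.8]
tcp_rot: [-179.9, -0.1, -21.7]
contact_force: [-0.8, 3.3, 1.2]
grip_width: 91.7
```

Emit:
apply_moves --steps '[{"slide": [0,0,0],"turn": 0},{"slide": [0,0,0],"turn": 0},{"slide": [0,0,0],"turn": 0},{"slide": [0,0,0],"turn": 0}]' --gripper 0.075 --squeeze 25

```text
time_s: 4.98
ee_pos: [465.8, 39.4, 60.5]
tcp_rot: [-179.9, -0.0, -21.7]
contact_force: [-0.6, 3.2, -1.2]
grip_width: 75.0
```

```bash
python3 snap.py 5 wrist; python3 meas.py 5|head -6
```

```text
4.9833 [465.82121773  39.4250814   60.54067462] [-1.79881892e+02 -2.50775039e-02 -2.17237902e+01] [-0.6092361   3.22222254 -1.21349349]
tcp [   0.6 -132.1   60.5]
red 412 482 87 89
mark [ 60.5 -34.8  27.5]
40 expect [405.6  80.6] [76 77 78 79 80 81 82 83 84 85] pointer y -32.0
45 expect [416.3  80.6] [76 77 78 79 80 81 82 83 84 85] pointer y -32.0
50 expect [426.9  80.6] [ 76  77  78  79  80  81  82  83  84  85 221] pointer y -37.5
```

Emit:
apply_moves --steps '[{"slide": [0.0008,-0.0006,0],"turn": 0},{"slide": [0.0008,-0.0006,0],"turn": 0},{"slide": [0.0008,-0.0006,0],"turn": 0},{"slide": [0.0008,-0.0006,0],"turn": 0},{"slide": [0.0008,-0.0006,0],"turn": 0},{"slide": [0.0008,-0.0006,0],"turn": 0},{"slide": [0.0008,-0.0006,0],"turn": 0},{"slide": [0.0008,-0.0006,0],"turn": 0},{"slide": [0.0008,-0.0006,0],"turn": 0},{"slide": [0.0008,-0.0006,0],"turn": 0},{"slide": [0.0008,-0.0006,0],"turn": 0},{"slide": [0.0008,-0.0006,0],"turn": 0},{"slide": [0.0008,-0.0006,0],"turn": 0},{"slide": [0.0008,-0.0006,0],"turn": 0},{"slide": [0.0008,-0.0006,0],"turn": 0}]' --gripper 0.0 --squeeze 25

```text
time_s: 6.28
ee_pos: [466.3, 39.2, 61.4]
tcp_rot: [-179.9, 0.1, -21.7]
contact_force: [-2.2, 3.2, 8.7]
grip_width: 26.6
```

```bash
python3 snap.py 6 wrist; python3 meas.py 6|head -6
```

```text
6.2833 [466.33661184  39.18255562  61.38228848] [-1.79872175e+02  5.61616832e-02 -2.17280823e+01] [-2.22730721  3.19108398  8.65348086]
tcp [   1.2 -132.1   61.4]
red 411 480 87 89
mark [ 60.1 -34.7  27.5]
40 expect [404.1  80.8] [75 76 77 78 79 80 81 82 83 84 85] pointer y -31.6
45 expect [414.7  80.9] [76 77 78 79 80 81 82 83 84 85] pointer y -31.8
50 expect [425.3  80.9] [ 76  77  78  79  80  81  82  83  84  85 220 221] pointer y -42.2
```

View pics/wrist6.png

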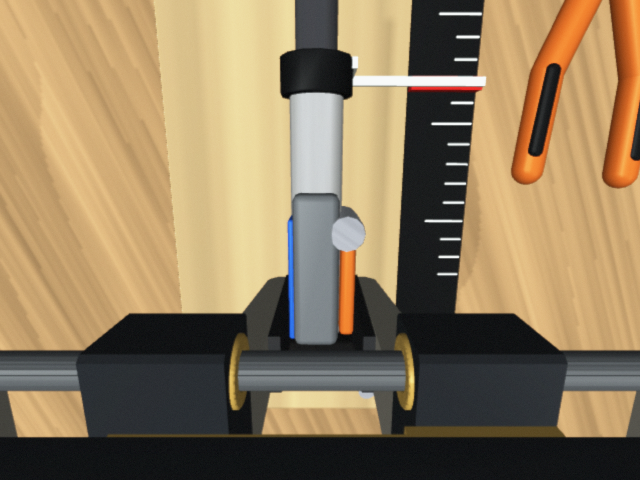

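Emit:
apply_moves --steps '[{"slide": [0,-0.0004,0],"turn": 0},{"slide": [0,-0.0004,0],"turn": 0},{"slide": [0,-0.0004,0],"turn": 0},{"slide": [0,-0.0004,0],"turn": 0},{"slide": [0,-0.0004,0],"turn": 0},{"slide": [0,-0.0004,0],"turn": 0}]'

```text
time_s: 6.83
ee_pos: [466.2, 38.9, 61.4]
tcp_rot: [-179.9, 0.1, -21.7]
contact_force: [-0.2, 5.1, 2.3]
grip_width: 26.5
```

```bash
python3 snap.py 7 wrist; python3 meas.py 7|head -6; python3 -c "
from rig import bot,job_done
print(bot.get_obs()['grip_width']);print(job_done())"
```

```text
6.8333 [466.17718223  38.90656096  61.42845413] [-1.79868555e+02  8.66702424e-02 -2.17279333e+01] [-0.18601037  5.09593929  2.32270242]
tcp [   1.2 -132.4   61.4]
red 411 480 87 88
mark [ 60.5 -34.8  27.5]
40 expect [404.2  80.1] [75 76 77 78 79 80 81 82 83 84 85] pointer y -31.9
45 expect [414.9  80.2] [76 77 78 79 80 81 82 83 84 85] pointer y -32.1
50 expect [425.5  80.2] [ 76  77  78  79  80  81  82  83  84  85 220] pointer y -37.7
26.554737932588836
the job is handed in; nothing more can be done
None
```

I drew the leg out about 62 mm by pushing the cross foot with the open fingers. I held it at the mark with the lever open for about half a second. Then I squeezed the lever shut against the blue pad at 25 N and handed the job in at about 6.9 s, still holding.

- **Pointer:** The last check put it at y ≈ -32.0 mm. The mark was measured at -32.0 to -32.3 mm while it was still uncovered, so they agree to within about 0.5 mm.
- **Mark reading at the end:** The late red-mask value of -34.8 mm disagrees, because the pointer then covered most of the mark. I did not use it. Some of the pointer rows also picked up ruler ticks and were ignored.
- **Lever and grip:** The finger opening was 26.5 mm, against 27 mm expected across the shut lever and pad. The wrist image shows the lever flat along the collar. The force on each finger was not measured separately.
- **Other things on the bench:** I saw no contact with any of them, but I took no final picture of the whole bench.

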